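# Half-lock the battery cap of a work lantern on its rail carrier

### The arm

A 6-joint arm with a two-finger parallel gripper is mounted at the origin on the work surface. World frame = base frame: x ahead of the robot, y to its left, z up, the work surface at z = 0. Lengths are in mm, angles in rad, forces in N, time in s.
With the tool pointing down it reaches from about 275 to 1000 mm from the base axis. Payload 8.4 kg.
Tool frame: the origin (TCP) lies between the finger pads, 19 mm behind the fingertips; this is the grasp point; z points along the fingers, y is the line along which they close (so a half turn about z gives the same grasp; the last joint's range is limited). The gripper opens to 85 mm and grips with 20 to 120 N. Pads are 22 mm wide; open, the fingers measure 114 mm over their backs; the gripper's body (76 mm by 85 mm) begins 54 mm behind the grasp point. The pads swing forward as they close: fully open they stand 13 mm farther back than shut.
Start: joints at [-1.264, 0.353, 1.633, -0, 1.155, -0.002], TCP at [189.946, -595.44, 249.981] pointing down, gripper open.
Joint ranges: [-2.63, 2.63], [-0.92, 2.1], [0.06, 2.66], [-1.3, 4.44], [0, 2.69], [-3.02, 3.02]. Speed limits (rad/s): [2.22, 2.22, 2.79, 3.14, 3.14, 3.14].

### API

Orientations are given as [roll, pitch, yaw] about the fixed x, y, z axes, in that order (R = Rz(yaw) Ry(pitch) Rx(roll)).
In Python, from rig import sensors, grab_frame, camera_params, order gives the robot as it stands. The module is installed in compiled form; this text tells all that it offers.
- The arm moves only by the tool move_arm, never from a script. Its argument "motion" is a list of rows, each a list of 7 numbers: the turn, a rotation vector about the tool's x, y, z in normalised numbers (1 is 4 rad), then the shift along the tool's x, y, z in normalised numbers (1 is 0.6 m), then the finger opening in m, from 0 to 0.0854. A call has 1 to 8 rows; each row is the pose to reach, as a shift and turn from the pose commanded when the call began, along the tool's axes at that moment; what a row does not reach only later rows make up. A row lasts 1/8 s, in which the tool goes at most 62.5 mm and 10.7 degrees, less where a joint would pass 70% of its speed; a pose out of reach is approached as far as the arm can. Shift and turn numbers lie between -1 and 1, and a call with a number outside is refused. A call with a gripper value outside its range is refused whole. The fingers move at their own pace and stop on an object; "grip_force" is the grip in N (left out, the last holds). Time passes only in rows, so rows that repeat a pose let the fingers close. It gives the time, the measured TCP pose, the force, the opening and the grip force at its end, in the units of the state.
- sensors.sense(): the state, without advancing time (a new reading comes with each control period).
- grab_frame(name): name is "side" or "top" or "wrist"; returns (picture, depth): 480x640x3 uint8, red, green, blue; 480x640 float32, mm along the optical axis (not along the pixel's ray), 0 where there is no reading.
- camera_params(name): a dict with "camera_matrix" (3x3 intrinsics, pixels), "world_from_camera" (4x4, takes a point from camera to world coordinates). Camera axes: x right, y down, z forward; pixel columns grow to the right and rows downward; lengths in mm; the calibration is good to about 2 mm. The wrist camera is an equidistant fisheye: a pixel r from the principal point sees the ray r / f radians off the axis. A picture is of the moment at which its call begins: read the wrist's pose just before it. camera_params takes no time and is no camera call; for the wrist camera it gives the pose at the moment of the call.
- order.sign_off(): hands the job in; it is judged then, once.
The state is a dict: "clock": time; "qpos": joint angles; "qvel": joint speeds; "joint_efforts": joint torques, N m; "eef_pos": TCP position; "tcp_rot": TCP orientation; "contact_force": force on the tool from outside, world axes, zero at the start; "wrist_torque": the same for the moment, N m; "opening": opening from 0.0 (shut) to 1.0 (fully open); "grasp_force": force on a finger pad.
Only numpy, scipy, OpenCV 4.12 (cv2) and the standard library are available. Lean on these libraries where they do the work, as an engineer would, in place of code of your own. Each camera call takes 0.05 s, during which the arm holds its last target. There are 200 camera calls.

### The job

Push the carrier with the upturned lantern along its rail until it drops into the detent of the fitting station (the notched block on the rail's far side) and sits there. Then take the bayonet battery cap (the one with the straight bar grip and two lugs), push it down into the lantern's mouth against the spring contact, lugs through the notches, and turn it clockwise (seen from above) until its bar points at the two fins on the lantern's sides: half-way, never as far as the lock click, so that the battery stays disconnected. Finish while still gripping the cap in that half-turned position, with the carrier still in its station, and leave the other things on the bench where they are.

Things in the scene. Friction and masses are not known exactly. Their poses are not given: they have to be found in the camera images.
- rail: fixed steel rail, base 150 x 400 mm, 10 mm thick; origin under its centre, z up; the carrier runs along its y axis, +y roughly to the robot's left. Guide bars at both sides, stops at both ends. On its +x side (away from the robot), at y = +50 mm, stands the notched detent block of the fitting station, 44 mm long, top at 34 mm
- carrier (a joint): slide of the carrier along rail +y, m, 0 to 0.19. Detent centre at 0.150: a sprung ball snaps in within about 6 mm of it; entering or leaving takes about 7 N; elsewhere the carrier slides with 1 N friction and stays where left. The lantern's axis is at rail y = joint - 0.100, rail x = 0
- post_top (a point): top centre of the carrier's upright steel push post, 16 mm diameter, top 120 mm above the bench; bare down to a 26 mm wide foot collar 36 mm above the bench. It stands 75 mm behind the lantern's axis (towards rail -y) and moves with the carrier; may be gripped across or pushed
- lantern: black lantern fixed head-down on the carrier, 87 mm wide, 100 mm high; origin under its centre, 30 mm above the bench, z up. Its x axis runs through the two fins and points +45 deg (counter-clockwise from above) from rail +x. The cap's bar stands at +45 deg from lantern x on entry, 0 deg half-way, -45 deg locked: it turns clockwise; stops bar the other way
- mouth (a point): centre of the lantern's mouth at the height of the collar's top, 130 mm above the bench. Aluminium collar 84 mm wide, opening 52 mm, inner ledge 5 mm thick, under it a groove 66 mm wide. Within, 8 mm below the collar's top, a 40 mm wide brass plate on a spring: pushes up with 7 N when the cap is fully down
- notch (a point): one of two facing notches in the ledge (at +45 and +225 deg from lantern x) for the cap's lugs, at the collar's top, 29 mm from the axis; 13 mm wide, reaching 33 mm from the axis
- fin (a point): top of one of two facing half-way fins on the collar's sides (at 0 and 180 deg from lantern x), 44 mm from the axis; fins 5 mm wide, out to 48 mm from the axis, 5.5 mm above the collar
- latch_a (a joint): hidden sprung lock ball in the groove, m, 0 when free, up to 0.004; a lug meets it when the cap is about 15 deg past half-way and pushes it back by about 2 mm in clicking past
- latch_b (a joint): the second lock ball, across from the first; same values
- cap: loose bayonet cap, 48 mm tall, 0.1 to 0.17 kg, upright on its plug on the bench right of the rail, any yaw. Origin at the centre of the plug's underside, z up. Plug 48 mm wide, 14 high; two lugs 8 mm wide reach 30 mm from the axis along +x and -x, 2 to 7 mm above the origin; flange 70 mm wide, 14 to 20 mm up; bar along x, 62 mm long, 14 thick, 20 to 48 mm up
- cap_grip (a point): middle of the cap's bar, 43 mm above the cap's origin: for the TCP when gripping across the bar. Either lug fits either notch. Fully down, the flange lies on the collar and the cap's origin is 14 mm below the mouth; it must come within 2 mm of that for the lugs to pass under the ledge
- screw_cap: a bystander: plain round screw cap of grey plastic, 62 mm wide, 34 mm tall with a small round knob, no lugs and no bar; lies between the robot and the rail
- battery: a bystander: upright grey battery cell, 33 mm wide, 59 mm tall, right of the rail; origin under its centre
- driver_a: a bystander: loose screwdriver with red handle, about 190 mm long, lying left of the rail
- driver_b: a bystander: loose screwdriver with black handle, about 160 mm long, lying further left
- tape_roll: a bystander: black tape roll lying flat, 90 mm wide, 24 mm tall, left of the rail
Mind the look-alikes: they are no part of the job. Leave any purple look-alike of the cap alone.

How it is judged:
By the outcome, as a careful person would: the job done as asked, in the order asked, and still so for the second after the job is handed in, while the arm keeps its last pose, push and grip.
It also fails if it takes over 58 s, if anything falls off the work surface, if the arm or the gripper's body presses on something with over 40 N, if the wrist force passes 120 N, or if a joint passes its speed limit or range.

## Working session

There is one attempt and no reset: what is moved stays moved. The work goes in short steps, Python scripts to look and compute and a tool call to move; the robot and the scene stay as the last step left them, time stands still between calls to the robot, and variables do not carry over. Pictures are saved under pics/ and viewed, at most 10 in all, crops included, and the job is handed in when it is done.

Besides the shell and the picture viewer there is one more tool, called as name([rows], argument=value, ...), one row to a line, values as JSON. move_arm: Moves the arm, as the interface text tells. Its arguments: {"type":"object","properties":{"motion":{"type":"array","items":{"type":"array","items":{"type":"number"}}},"grip_force":{"type":"number"}},"required":["motion"]}

```bash
mkdir -p pics; python3 - <<'E'
from rig import sensors, grab_frame, camera_params
import cv2, numpy as np
for n in("top","side"):
    p,d=grab_frame(n); cv2.imwrite(f"pics/{n}0.png",p[:,:,::-1]); np.savez(f"pics/{n}0.npz",p=p,d=d)
    c=camera_params(n); print(n,np.round(c["camera_matrix"],1).tolist(),np.round(c["world_from_camera"],3).tolist())
s=sensors.sense(); print(s)
E
```

```text
top [[488.2, 0.0, 315.0], [0.0, 488.2, 243.7], [0.0, 0.0, 1.0]] [[0.024, -0.99, 0.139, 370.409], [-1.0, -0.026, -0.015, 19.373], [0.019, -0.138, -0.99, 1166.821], [0.0, 0.0, 0.0, 1.0]]
side [[461.2, 0.0, 320.1], [0.0, 461.2, 237.7], [0.0, 0.0, 1.0]] [[0.998, -0.06, 0.026, 481.531], [-0.063, -0.78, 0.622, -746.183], [-0.018, -0.623, -0.782, 1076.197], [0.0, 0.0, 0.0, 1.0]]
{'clock': 0.1, 'qpos': array([-1.26442739e+00,  3.53615336e-01,  1.63405659e+00, -3.26656468e-05,
        1.15517862e+00, -2.35370967e-03]), 'qvel': array([ 0.00138041, -0.00103018, -0.00188504, -0.0004956 , -0.00026274,
        0.00035129]), 'joint_efforts': array([-3.46183188e-04, -6.06356406e+01, -3.42819142e+01, -4.26581369e-05,
        3.80037149e-03,  8.53014001e-06]), 'eef_pos': array([ 189.79979111, -595.06713444,  249.31532258]), 'tcp_rot': array([-3.14033468e+00,  2.69072950e-05,  3.08735868e-01]), 'contact_force': array([-0.19082294,  0.18405852, -0.61553296]), 'wrist_torque': array([-0.03385413,  0.00203274, -0.00365132]), 'grasp_force': 0.0, 'opening': 1.002401376218669}
```

View pics/top0.png

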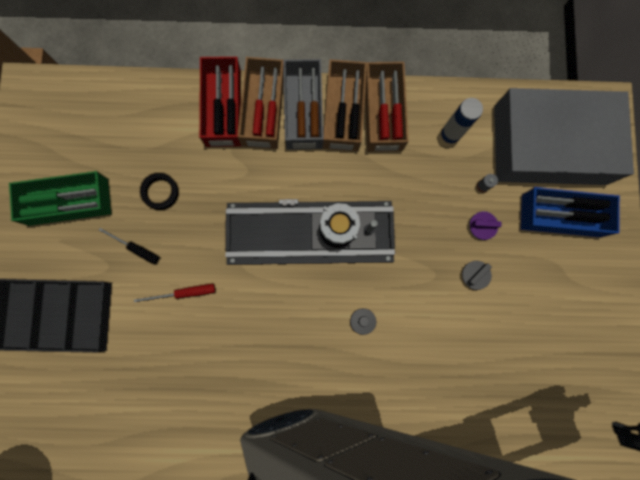

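View pics/side0.png

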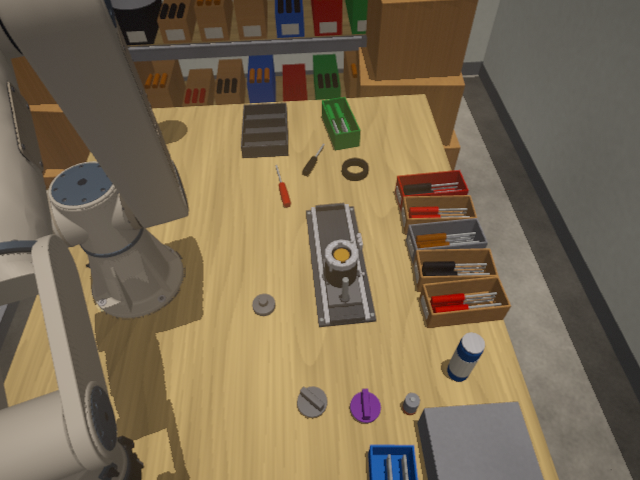

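The top view shows three cap candidates:
- (477,275): grey with a straight bar. This fits the bayonet cap.
- (484,226): purple with a bar, the look-alike to leave alone.
- (363,321): grey with a round knob, the screw cap.

The lantern is at (340,224), the post at about (373,227) and the detent block at about (288,203). I'll confirm with a crop and measure.

```bash
cat > h.py <<'E'
import numpy as np, cv2
from rig import sensors, grab_frame, camera_params
def cloud(n,d):
    c=camera_params(n);K=c["camera_matrix"];T=c["world_from_camera"]
    v,u=np.mgrid[:480,:640]
    P=np.stack([(u-K[0,2])/K[0,0]*d,(v-K[1,2])/K[1,1]*d,d],-1)
    return P@T[:3,:3].T+T[:3,3]
def ray(n,u,v,z):
    c=camera_params(n);K=c["camera_matrix"];T=c["world_from_camera"]
    r=T[:3,:3]@np.array([(u-K[0,2])/K[0,0],(v-K[1,2])/K[1,1],1]);return T[:3,3]+r*(z-T[2,3])/r[2]
def proj(n,P):
    c=camera_params(n);K=c["camera_matrix"];T=c["world_from_camera"]
    q=K@(T[:3,:3].T@(np.array(P)-T[:3,3]));return q[:2]/q[2]
E
python3 - <<'E'
from h import *
for n,boxes in (("top",dict(lan=(310,195,400,255),cap=(455,250,500,300))),("side",dict(lan=(310,225,375,315),cap=(290,380,335,425)))):
    f=np.load(f"pics/{n}0.npz");W=cloud(n,f["d"])
    def sel(b,lo,hi):
        x0,y0,x1,y1=boxes[b];w=W[y0:y1,x0:x1].reshape(-1,3);return w[(w[:,2]>lo)&(w[:,2]<hi)]
    for b,lo,hi in(("lan",122,140),("lan",105,124),("cap",38,60),("cap",10,30)):
        w=sel(b,lo,hi)
        if len(w)<3: print(n,b,lo,len(w));continue
        print(n,b,lo,len(w),w.mean(0).round(1),w.min(0).round(1),w.max(0).round(1),"circ" ,cv2.minEnclosingCircle(w[:,:2].astype(np.float32)),"rect",cv2.minAreaRect(w[:,:2].astype(np.float32)))
p=np.load("pics/top0.npz")["p"][:,:,::-1]
a=cv2.resize(p[190:270,220:400],None,fx=4.4,fy=4.4,interpolation=2);a=cv2.resize(p[195:270,220:400],(792,330),interpolation=2)
b=cv2.resize(p[205:295,450:510],(176,264),interpolation=2)
s=np.load("pics/side0.npz")["p"][:,:,::-1]
c=cv2.resize(s[225:325,300:400],(264,264),interpolation=2);e=cv2.resize(s[375:435,285:395],(352,192),interpolation=2)
o=np.zeros((594,800,3),np.uint8);o[:330,:792]=a;o[330:,:176]=b;o[330:,176:440]=c;o[330:522,440:792]=e
cv2.imwrite("pics/crop.png",o)
E
```

```text
top lan 122 907 [563.5 -49.  129.1] [ 521.4 -128.7  122. ] [606.8  -6.3 139.7] circ ((567.77685546875, -67.12409210205078), 61.599422454833984) rect ((558.8162841796875, -58.41770935058594), (115.60645294189453, 84.6754379272461), 63.51123046875)
top lan 105 517 [563.3 -54.7 116.5] [ 521.9 -129.6  105.1] [593.8  -7.  124. ] circ ((565.4556884765625, -67.81749725341797), 61.7579231262207) rect ((554.4622192382812, -67.11585998535156), (119.46946716308594, 72.01385498046875), 80.86681365966797)
top cap 38 183 [ 467.4 -380.1   47.8] [ 443.3 -406.3   39.3] [ 493.2 -356.6   53.8] circ ((468.0443115234375, -380.98223876953125), 31.19142723083496) rect ((467.7468566894531, -381.2778015136719), (15.169957160949707, 62.2082633972168), 44.820068359375)
top cap 10 487 [ 467.8 -378.8   20.5] [ 433.5 -415.6   13.9] [ 502.4 -346.8   29. ] circ ((467.6812744140625, -381.7437744140625), 35.10770797729492) rect ((467.1656188964844, -380.3687744140625), (67.95196533203125, 67.56953430175781), 46.394866943359375)
side lan 122 632 [564.3 -50.  129.3] [ 523.3 -125.8  122. ] [606.   -1.1 138.5] circ ((568
[... 229 characters left out ...]
.9 124. ] circ ((565.5611572265625, -69.78593444824219), 60.88568878173828) rect ((560.0219116210938, -65.44557189941406), (111.43854522705078, 75.41626739501953), 64.68437194824219)
side cap 38 201 [ 467.9 -381.6   47.5] [ 441.8 -405.4   38.2] [ 492.1 -356.1   53.6] circ ((465.8415832519531, -382.80889892578125), 30.717891693115234) rect ((468.0802001953125, -380.36907958984375), (15.13216781616211, 61.29878234863281), 47.25275802612305)
side cap 10 520 [ 467.5 -383.5   21. ] [ 433.2 -414.4   13.7] [ 502.2 -345.7   30. ] circ ((468.0386657714844, -380.0607604980469), 35.02305603027344) rect ((468.242919921875, -380.72857666015625), (68.22257995605469, 66.63751220703125), 35.182594299316406)
```

View pics/crop.png

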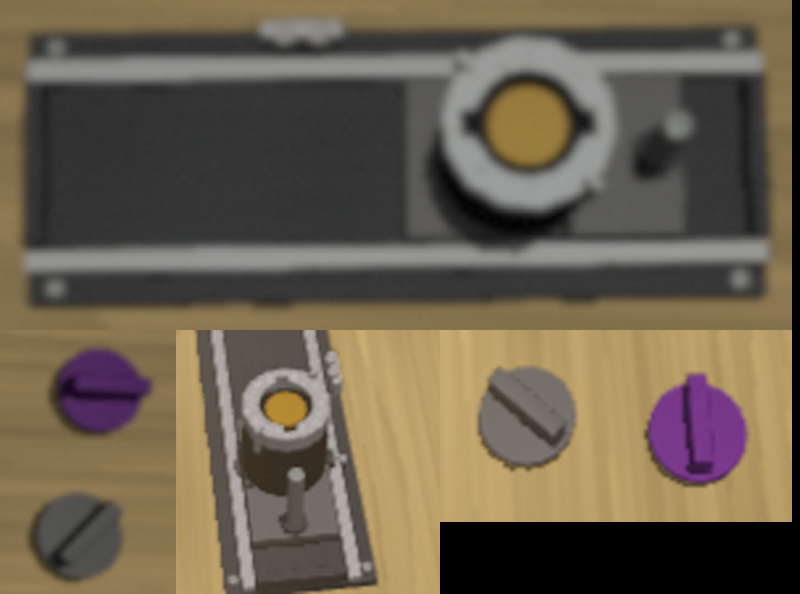

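The crop confirms it: the grey cap with a straight bar at top (477,275) is the target. The notches lie along the rail's length and the fins are on the diagonals. Next are the exact fits.

```bash
python3 - <<'E'
from h import *
from scipy.optimize import least_squares
for n,rb,lb,pb,cb in (("top",(215,190,405,275),(315,200,364,250),(364,212,384,238),(455,250,500,300)),("side",(295,195,385,330),(320,232,365,300),(335,270,355,305),(290,380,335,425))):
    f=np.load(f"pics/{n}0.npz");W=cloud(n,f["d"])
    g=lambda b,lo,hi:(lambda w:w[(w[:,2]>lo)&(w[:,2]<hi)])(W[b[1]:b[3],b[0]:b[2]].reshape(-1,3))
    w=g(rb,6,30); print(n,"rail",len(w),cv2.minAreaRect(w[:,:2].astype(np.float32)))
    c=g(lb,126,134)
    ctr=c[:,:2].mean(0)
    for _ in range(5):
        # boundary fit: farthest point per angle -> circle
        r=c[:,:2]-ctr; a=np.arctan2(r[:,1],r[:,0]); R=np.hypot(*r.T)
        k=(a//(np.pi/18)).astype(int); B=np.array([c[k==i][R[k==i].argmax(),:2] for i in set(k)])
        s=least_squares(lambda q:np.hypot(*(B-q[:2]).T)-q[2],[*ctr,42],loss="soft_l1",f_scale=1); ctr=s.x[:2]
    print("collar",s.x.round(1),"z",np.median(c[:,2]).round(1))
    w=g(pb,114,126); print("post",len(w),w.mean(0).round(1),np.median(w[:,:2],0).round(1))
    w=g(cb,40,56)
    ang=cv2.fitLine(w[:,:2].astype(np.float32),cv2.DIST_HUBER,0,.01,.01).ravel();print("bar",np.degrees(np.arctan2(ang[1],ang[0])).round(1),cv2.minAreaRect(w[:,:2].astype(np.float32)))
# white guide bars in top view: line directions at bar height
p=np.load("pics/top0.npz")["p"];
m=((p.min(2)>120)*255).astype(np.uint8)
for y0,y1,u0,u1 in((202,216,230,320),(250,268,230,390)):
    vv,uu=np.nonzero(m[y0:y1,u0:u1]);P=np.array([ray("top",u+u0,v+y0,16)[:2] for u,v in zip(uu,vv)],np.float32)
    if len(P)>10:
        l=cv2.fitLine(P,cv2.DIST_HUBER,0,.01,.01).ravel();print("guide",len(P),np.degrees(np.arctan2(l[1],l[0])),l[2:])
E
```

```text
top rail 7952 ((562.6229858398438, 7.4803314208984375), (204.64158630371094, 436.48199462890625), 1.5929392576217651)
collar [563.7 -48.2  42.2] z 130.4
post 42 [ 566.5 -122.3  120.4] [ 566.1 -122.3]
bar -43.7 ((467.7468566894531, -381.2778015136719), (15.169957160949707, 62.2082633972168), 44.820068359375)
side rail 4333 ((566.7330322265625, 38.30943298339844), (474.6006164550781, 271.0953674316406), 85.4388656616211)
collar [564.1 -46.7  42.3] z 130.8
post 36 [ 566.6 -120.7  119.8] [ 566.4 -123. ]
bar -43.7 ((468.05938720703125, -380.35076904296875), (15.045367240905762, 61.29604721069336), 47.54920196533203)
guide 363 -87.40638 [611.24854 102.16806]
guide 658 -87.73195 [509.97232   16.674095]
```

```bash
python3 - <<'E'
from h import *
a=ray("top",226.1,232,10);b=ray("top",393.6,232,10);print(a,b,(a+b)/2,np.linalg.norm(a-b))
print("detent",ray("top",288.6,202.5,34))
th=np.radians(2.3);y=np.array([-np.sin(th),np.cos(th)]);x=np.array([np.cos(th),np.sin(th)])
L=np.array([563.9,-47.5]);c=((a+b)/2)[:2];d=ray("top",288.6,202.5,34)[:2]
print("lantern rail y",(L-c)@y,"x",(L-c)@x,"detent-lantern",(d-L)@y)
print("target",L+y*((d-L)@y), L+y*(50-(L-c)@y))
E
```

```text
[555.20822573 214.64747776  10.        ] [ 566.09350113 -187.27675023   10.        ] [560.65086343  13.68536377  10.        ] 402.07160340459484
detent [626.09424128  66.56689137  34.        ]
lantern rail y -61.26646621525038 x 0.7910407250346627 detent-lantern 111.47903213730011
target [559.42614661  63.88922408] [559.43467726  63.67682941]
```

The collar, post and rail measurements agree: rail yaw is about 2.3°, and the carrier needs about 111 mm of travel. I'll write a helper that works out moves from the measured pose.

```bash
cat >> h.py <<'E'
from scipy.spatial.transform import Rotation as Ro
def plan(x,y,z,yawdeg):
    s=sensors.sense();R=Ro.from_euler("xyz",s["tcp_rot"]);T=Ro.from_euler("xyz",[180,0,yawdeg],degrees=True)
    print("t",round(s["clock"],2),"now",s["eef_pos"].round(1),np.degrees(s["tcp_rot"]).round(1),"F",s["contact_force"].round(1),"q6",s["qpos"][5].round(2))
    print("turn",(R.inv()*T).as_rotvec().round(4),"shift_m",(R.inv().apply(np.array([x,y,z])-s["eef_pos"])/1000).round(4))
E
python3 -c "
from h import *
plan(566.4,-122.3,210,92.3)"
```

```text
t 0.1 now [ 189.8 -595.1  249.3] [-179.9    0.    17.7] F [-0.2  0.2 -0.6] q6 -0.0
turn [-1.1000e-03 -8.0000e-04 -1.3022e+00] shift_m [ 0.5024 -0.3359  0.0397]
```

The rows are not in the units I measure in: shifts go in shares of 0.6 m and turns go in shares of 4 rad. I convert before sending: 0.5024 m / 0.6 = 0.8373, -0.3359 m / 0.6 = -0.5598, -1.302 rad / 4 = -0.3255.

move_arm([
  [0, 0, -0.3255, 0.8373, -0.5598, 0.0662, 0.0854],
  [0, 0, -0.3255, 0.8373, -0.5598, 0.0662, 0.0854],
  [0, 0, -0.3255, 0.8373, -0.5598, 0.0662, 0.0854],
  [0, 0, -0.3255, 0.8373, -0.5598, 0.0662, 0.0854],
  [0, 0, -0.3255, 0.8373, -0.5598, 0.0662, 0.0854],
  [0, 0, -0.3255, 0.8373, -0.5598, 0.0662, 0.0854],
  [0, 0, -0.3255, 0.8373, -0.5598, 0.0662, 0.0854],
  [0, 0, -0.3255, 0.8373, -0.5598, 0.0662, 0.0854],
])

```text
clock: 1.1
eef_pos: [501.7, -203.4, 217.0]
tcp_rot: [-3.142, 0.0, 1.613]
contact_force: [0.8, -0.0, 0.5]
opening: 1.0
grasp_force: 0.0
```

```bash
python3 -c "
from h import *
plan(566.4,-122.3,210,92.3)"
```

```text
t 1.1 now [ 501.7 -203.4  217. ] [-180.     0.    92.4] F [ 0.8 -0.   0.5] q6 -0.43
turn [-0.      0.0001  0.0024] shift_m [0.0783 0.0681 0.007 ]
```

To row units: 0.06 m / 0.6 = 0.1, 0.05 m / 0.6 = 0.0833.

move_arm([
  [0, 0, 0, 0.05, 0.0417, 0.0033, 0.0854],
  [0, 0, 0, 0.1, 0.0833, 0.0067, 0.0854],
  [0, 0, 0, 0.1, 0.0833, 0.0067, 0.0854],
  [0, 0, 0, 0.1, 0.0833, 0.0067, 0.0854],
])

```text
clock: 1.6
eef_pos: [547.8, -143.4, 212.9]
tcp_rot: [-3.141, 0.0, 1.611]
contact_force: [0.7, -0.9, -0.1]
opening: 1.001
grasp_force: 0.0
```

```bash
python3 - <<'E'
from h import *
plan(566.4,-122.3,100,92.3)
p,d=grab_frame("wrist");cv2.imwrite("pics/w1.png",p[:,:,::-1])
E
```

```text
t 1.6 now [ 547.8 -143.4  212.9] [-179.9    0.    92.3] F [ 0.7 -0.9 -0.1] q6 -0.3
turn [-0.001   0.0001  0.0005] shift_m [0.0204 0.0195 0.1129]
```

View pics/w1.png

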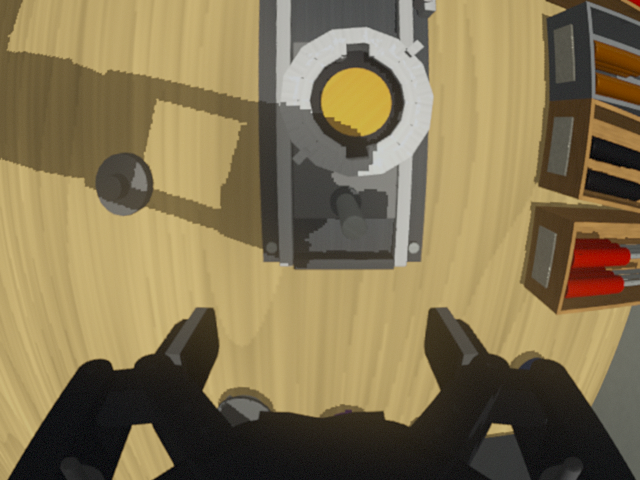

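The wrist view shows the mouth at (356,100), the post at (345,200), and the notches lined up with the rail. I'll centre over the post, then descend.

To row units: 0.113 m / 0.6 = 0.1883, 0.0204 m / 0.6 = 0.034.

move_arm([
  [0, 0, 0, 0.0333, 0.0325, 0, 0.0854],
  [0, 0, 0, 0.034, 0.0325, 0, 0.0854],
  [0, 0, 0, 0.034, 0.0325, 0.0833, 0.0854],
  [0, 0, 0, 0.034, 0.0325, 0.1667, 0.0854],
  [0, 0, 0, 0.034, 0.0325, 0.1883, 0.0854],
  [0, 0, 0, 0.034, 0.0325, 0.1883, 0.0854],
])

```text
clock: 2.4
eef_pos: [566.6, -122.7, 100.3]
tcp_rot: [-3.14, -0.0, 1.61]
contact_force: [0.0, 0.5, -0.2]
opening: 0.998
grasp_force: 0.0
```

move_arm([
  [0, 0, 0, 0, 0, 0, 0],
  [0, 0, 0, 0, 0, 0, 0],
  [0, 0, 0, 0, 0, 0, 0],
  [0, 0, 0, 0, 0, 0, 0],
  [0, 0, 0, 0, 0, 0, 0],
  [0, 0, 0, 0, 0, 0, 0],
  [0, 0, 0, 0, 0, 0, 0],
], grip_force=40)

```text
clock: 3.28
eef_pos: [566.8, -122.1, 100.9]
tcp_rot: [-3.141, 0.0, 1.611]
contact_force: [-3.0, 0.1, 8.1]
opening: 0.175
grasp_force: 38.9
```

```bash
python3 - <<'E'
from h import *
s=sensors.sense()["eef_pos"]
plan(s[0]-111.3*.0401,s[1]+111.3*.9992,s[2],92.3)
E
```

```text
t 3.27 now [ 566.8 -122.1  100.9] [-180.     0.    92.3] F [-3.   0.1  8.1] q6 -0.25
turn [-0.0005  0.0001  0.0001] shift_m [ 0.1113  0.     -0.    ]
```

To row units: 0.1113 m / 0.6 = 0.1855, 0.109 m / 0.6 = 0.1817.

move_arm([
  [0, 0, 0, 0.0167, 0, 0, 0],
  [0, 0, 0, 0.0417, 0, 0, 0],
  [0, 0, 0, 0.075, 0, 0, 0],
  [0, 0, 0, 0.1083, 0, 0, 0],
  [0, 0, 0, 0.1417, 0, 0, 0],
  [0, 0, 0, 0.1667, 0, 0, 0],
  [0, 0, 0, 0.1817, 0, 0, 0],
  [0, 0, 0, 0.1855, 0, 0, 0],
])

```text
clock: 4.28
eef_pos: [562.1, -9.8, 100.8]
tcp_rot: [-3.141, -0.001, 1.611]
contact_force: [-4.2, 2.2, 7.8]
opening: 0.173
grasp_force: 39.3
```

move_arm([
  [0, 0, 0, 0, 0, 0, 0],
  [0, 0, 0, 0, 0, 0, 0],
])

```text
clock: 4.53
eef_pos: [562.2, -9.9, 100.9]
tcp_rot: [-3.141, -0.001, 1.611]
contact_force: [-4.4, 4.8, 8.3]
opening: 0.176
grasp_force: 39.3
```

The force is in +y, so the detent is pulling the carrier in. I'll release, rise and look.

To row units: -0.12 m / 0.6 = -0.2, -0.1 m / 0.6 = -0.1667.

move_arm([
  [0, 0, 0, 0, 0, 0, 0.0854],
  [0, 0, 0, 0, 0, 0, 0.0854],
  [0, 0, 0, 0, 0, 0, 0.0854],
  [0, 0, 0, 0, 0, 0, 0.0854],
  [0, 0, 0, 0, 0, -0.0667, 0.0854],
  [0, 0, 0, 0, 0, -0.15, 0.0854],
  [0, 0, 0, -0.0833, -0.0333, -0.2, 0.0854],
  [0, 0, 0, -0.1667, -0.0667, -0.2, 0.0854],
])

```text
clock: 5.52
eef_pos: [527.9, -113.5, 223.0]
tcp_rot: [3.136, 0.001, 1.613]
contact_force: [0.9, -0.5, -0.1]
opening: 1.0
grasp_force: 0.0
```

```bash
python3 - <<'E'
from h import *
from scipy.optimize import least_squares
for n in("top","side"):
    p,d=grab_frame(n);W=cloud(n,d);cv2.imwrite(f"pics/{n}1.png",p[:,:,::-1])
    c=W.reshape(-1,3);k=(abs(c[:,0]-559.4)<52)&(abs(c[:,1]-64)<52)&(c[:,2]>126)&(c[:,2]<134);c=c[k]
    ctr=np.array([559.4,64])
    for _ in range(5):
        r=c[:,:2]-ctr;a=np.arctan2(r[:,1],r[:,0]);R=np.hypot(*r.T);k=(a//(np.pi/18)).astype(int)
        B=np.array([c[k==i][R[k==i].argmax(),:2] for i in set(k)])
        s=least_squares(lambda q:np.hypot(*(B-q[:2]).T)-q[2],[*ctr,42],loss="soft_l1",f_scale=1);ctr=s.x[:2]
    print(n,"collar",s.x.round(1),len(c),len(B))
    c=W.reshape(-1,3);k=(abs(c[:,0]-562)<14)&(abs(c[:,1]+10)<14)&(c[:,2]>114)&(c[:,2]<126);print("post",c[k].mean(0).round(1),k.sum())
plan(467.9,-380.8,150,136.3)
E
```

```text
top collar [559.5  65.9  42.3] 698 36
post [561.7  -8.9 119.8] 42
side collar [541.3  70.2  59.1] 60 7
post [561.3 -10.3 119.8] 25
t 5.62 now [ 525.3 -116.   221. ] [1.80e+02 1.00e-01 9.21e+01] F [0.1 0.2 0.1] q6 -0.26
turn [-1.00e-04  1.70e-03 -7.71e-01] shift_m [-0.2623 -0.0672  0.0713]
```

The lantern moved about 113 mm and sits at (559.5, 65.5), consistent with being seated. Next is the cap.

To row units: -0.2623 m / 0.6 = -0.4372, -0.25 m / 0.6 = -0.4167, -0.771 rad / 4 = -0.1928.

move_arm([
  [0, 0, -0.04, -0.0833, -0.0217, 0.0167, 0.0854],
  [0, 0, -0.08, -0.1833, -0.0467, 0.05, 0.0854],
  [0, 0, -0.12, -0.275, -0.07, 0.0833, 0.0854],
  [0, 0, -0.16, -0.3667, -0.095, 0.1, 0.0854],
  [0, 0, -0.1928, -0.4167, -0.1067, 0.1167, 0.0854],
  [0, 0, -0.1928, -0.4372, -0.112, 0.1188, 0.0854],
  [0, 0, -0.1928, -0.4372, -0.112, 0.1188, 0.0854],
  [0, 0, -0.1928, -0.4372, -0.112, 0.1188, 0.0854],
])

```text
clock: 6.62
eef_pos: [470.4, -376.0, 149.2]
tcp_rot: [3.141, -0.0, 2.381]
contact_force: [0.1, 0.2, 0.7]
opening: 1.005
grasp_force: 0.0
```

```bash
python3 - <<'E'
from h import *
plan(467.9,-380.8,43.5,136.3)
p,d=grab_frame("wrist");cv2.imwrite("pics/w2.png",p[:,:,::-1])
E
```

```text
t 6.62 now [ 470.4 -376.   149.2] [180.   -0.  136.4] F [0.1 0.2 0.7] q6 -1.49
turn [ 0.0003 -0.      0.0023] shift_m [-0.0014 -0.0052  0.1057]
```

View pics/w2.png

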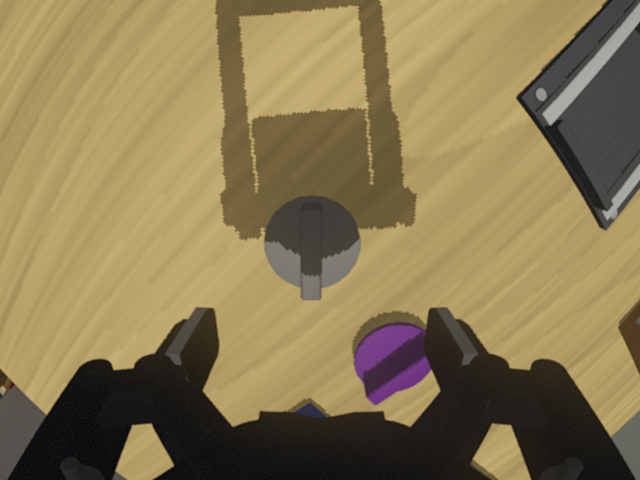

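The grey bar cap at (312,243) is aligned with the tool. The purple one at (394,357) stays clear of the fingers. I'll shift, descend and grip.

To row units: 0.1057 m / 0.6 = 0.1762, 0.1 m / 0.6 = 0.1667.

move_arm([
  [0, 0, 0, -0.0023, -0.0087, 0, 0.0854],
  [0, 0, 0, -0.0023, -0.0087, 0.0667, 0.0854],
  [0, 0, 0, -0.0023, -0.0087, 0.1333, 0.0854],
  [0, 0, 0, -0.0023, -0.0087, 0.1667, 0.0854],
  [0, 0, 0, -0.0023, -0.0087, 0.1762, 0.0854],
  [0, 0, 0, -0.0023, -0.0087, 0.1762, 0.0854],
  [0, 0, 0, -0.0023, -0.0087, 0.1762, 0.0854],
])

```text
clock: 7.55
eef_pos: [468.1, -382.5, 44.5]
tcp_rot: [3.141, 0.002, 2.382]
contact_force: [-0.2, -0.2, -0.4]
opening: 1.004
grasp_force: 0.0
```

move_arm([
  [0, 0, 0, 0, 0, 0, 0],
  [0, 0, 0, 0, 0, 0, 0],
  [0, 0, 0, 0, 0, 0, 0],
  [0, 0, 0, 0, 0, 0, 0],
  [0, 0, 0, 0, 0, 0, 0],
  [0, 0, 0, 0, 0, 0, 0],
  [0, 0, 0, 0, 0, 0, 0],
], grip_force=70)

```text
clock: 8.43
eef_pos: [467.5, -382.0, 43.4]
tcp_rot: [3.142, 0.0, 2.382]
contact_force: [0.2, -0.6, 4.5]
opening: 0.151
grasp_force: 69.1
```

To row units: -0.18 m / 0.6 = -0.3, -0.15 m / 0.6 = -0.25.

move_arm([
  [0, 0, 0, 0, 0, -0.0167, 0],
  [0, 0, 0, 0, 0, -0.0667, 0],
  [0, 0, 0, 0, 0, -0.15, 0],
  [0, 0, 0, 0, 0, -0.25, 0],
  [0, 0, 0, 0, 0, -0.3, 0],
  [0, 0, 0, 0, 0, -0.3, 0],
])

```text
clock: 9.18
eef_pos: [468.4, -382.7, 226.1]
tcp_rot: [3.141, 0.005, 2.382]
contact_force: [-0.5, -0.5, -2.4]
opening: 0.15
grasp_force: 68.5
```

```bash
python3 - <<'E'
from h import *
plan(559.5,65.5,230,92.3)
for n in("top","side"):
    p,d=grab_frame(n);W=cloud(n,d).reshape(-1,3);s=sensors.sense()["eef_pos"]
    np.savez(f"pics/{n}2.npz",p=p,d=d)
    k=(abs(W[:,0]-s[0])<60)&(abs(W[:,1]-s[1])<60)&(W[:,2]>s[2]-36)&(W[:,2]<s[2]-10);print(n,k.sum(),W[k].mean(0).round(1),W[k][:,2].min())
p,d=grab_frame("wrist");cv2.imwrite("pics/w3.png",p[:,:,::-1])
E
```

```text
t 9.18 now [ 468.4 -382.7  226.1] [180.    0.3 136.5] F [-0.5 -0.5 -2.4] q6 -1.5
turn [0.0023 0.0046 0.7709] shift_m [ 0.2426  0.3877 -0.005 ]
top 402 [ 461.1 -369.5  203.2] 196.85974477981426
side 380 [ 474.5 -394.4  201.5] 195.1818583190684
```

View pics/w3.png

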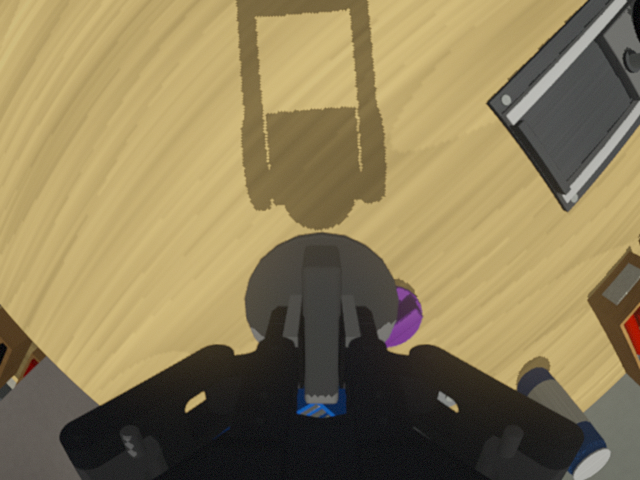

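The cap is held at (322,285), square to the fingers. I'll move above the lantern.

To row units: 0.371 m / 0.6 = 0.6183, 0.339 m / 0.6 = 0.565, 0.771 rad / 4 = 0.1928.

move_arm([
  [0, 0, 0.02, 0.0367, 0.06, -0.0017, 0],
  [0, 0, 0.045, 0.0917, 0.1467, -0.0033, 0],
  [0, 0, 0.075, 0.1467, 0.2333, -0.005, 0],
  [0, 0.0005, 0.105, 0.2, 0.32, -0.0067, 0],
  [0, 0.0005, 0.135, 0.2533, 0.405, -0.0067, 0],
  [0, 0.0008, 0.1625, 0.3067, 0.49, -0.0067, 0],
  [0, 0.001, 0.185, 0.3533, 0.565, -0.0067, 0],
  [0, 0.001, 0.1928, 0.3867, 0.6183, -0.0067, 0],
])

```text
clock: 10.32
eef_pos: [553.9, 49.1, 225.2]
tcp_rot: [-3.137, -0.004, 1.61]
contact_force: [1.2, 0.2, -1.9]
opening: 0.149
grasp_force: 68.5
```

To row units: 0.012 m / 0.6 = 0.02, 0.01 m / 0.6 = 0.0167.

move_arm([
  [0, 0, 0, 0.0117, 0.0167, 0, 0],
  [0, 0, 0, 0.0133, 0.02, 0, 0],
  [0, 0, 0, 0.0133, 0.02, 0, 0],
  [0, 0, 0, 0.0133, 0.02, 0, 0],
])

```text
clock: 10.82
eef_pos: [566.0, 54.3, 227.0]
tcp_rot: [-3.139, -0.003, 1.61]
contact_force: [-0.3, 0.3, -1.7]
opening: 0.147
grasp_force: 68.6
```

```bash
python3 - <<'E'
from h import *
plan(559.5,66,190,92.3)
E
```

```text
t 10.82 now [566.   54.3 227. ] [-179.9   -0.2   92.2] F [-0.3  0.3 -1.7] q6 0.05
turn [-0.0021 -0.0035 -0.0013] shift_m [ 0.0118 -0.006   0.037 ]
```

To row units: 0.037 m / 0.6 = 0.0617, 0.0118 m / 0.6 = 0.0197, -0.0035 rad / 4 = -0.0009.

move_arm([
  [-0.0005, -0.0009, -0.0003, 0.0167, -0.0083, 0, 0],
  [-0.0005, -0.0009, -0.0003, 0.0197, -0.01, 0.0167, 0],
  [-0.0005, -0.0009, -0.0003, 0.0197, -0.01, 0.0417, 0],
  [-0.0005, -0.0009, -0.0003, 0.0197, -0.01, 0.0617, 0],
  [-0.0005, -0.0009, -0.0003, 0.0197, -0.01, 0.0617, 0],
  [-0.0005, -0.0009, -0.0003, 0.0197, -0.01, 0.0617, 0],
])

```text
clock: 11.58
eef_pos: [560.1, 66.9, 190.2]
tcp_rot: [3.141, -0.0, 1.612]
contact_force: [0.1, -0.7, -1.6]
opening: 0.147
grasp_force: 68.6
```

```bash
python3 - <<'E'
from h import *
from scipy.optimize import least_squares
plan(559.5,66,176,92.3)
for n in("top","side"):
    p,d=grab_frame(n);W=cloud(n,d);np.savez(f"pics/{n}3.npz",p=p,d=d)
    for nm,zc,r0 in(("collar",130,42),("flange",167,35)):
        c=W.reshape(-1,3);k=(np.hypot(c[:,0]-559.5,c[:,1]-66)<r0+9)&(abs(c[:,2]-zc)<5);c=c[k]
        if len(c)<10: print(n,nm,len(c));continue
        r=c[:,:2]-[559.5,66];a=np.arctan2(r[:,1],r[:,0]);R=np.hypot(*r.T);q=(a//(np.pi/18)).astype(int)
        B=np.array([c[q==i][R[q==i].argmax(),:2] for i in set(q)]);B=B[np.hypot(*(B-[559.5,66]).T)>r0-6]
        s=least_squares(lambda t:np.hypot(*(B-t).T)-r0-.2,[559.5,66],loss="soft_l1",f_scale=1);print(n,nm,len(c),len(B),s.x.round(1),np.median(c[:,2]).round(1))
a=np.load("pics/side3.npz")["p"][:,:,::-1][170:270,290:400]
b=np.load("pics/top3.npz")["p"][:,:,::-1][170:270,230:340]
cv2.imwrite("pics/c3.png",np.hstack([cv2.resize(a,(400,364),interpolation=2),cv2.resize(b,(400,364),interpolation=2)]))
E
```

```text
t 11.57 now [560.1  66.9 190.2] [180.   -0.   92.3] F [ 0.1 -0.7 -1.6] q6 0.08
turn [ 0.0005 -0.0001  0.0007] shift_m [-0.0009 -0.0006  0.0142]
top collar 232 19 [559.7  65.7] 130.2
top flange 163 15 [561.3  66.9] 167.2
side collar 270 25 [559.3  66.5] 130.8
side flange 243 29 [560.4  68.5] 168.1
```

View pics/c3.png

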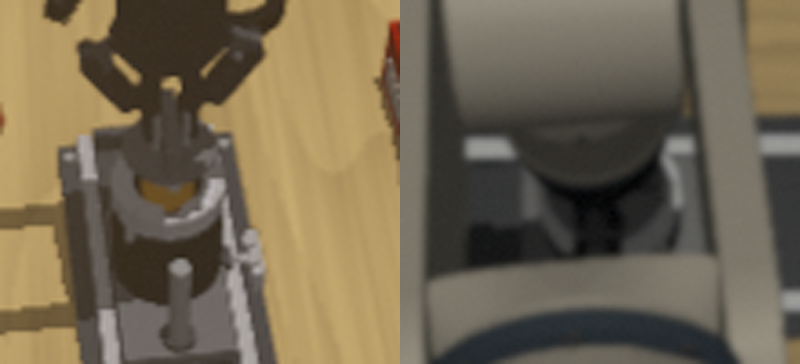

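The crop shows the cap centred above the mouth. Both views put the flange about 1.3 mm (x) and 1.6 mm (y) past the collar centre, so I'll correct that and descend by feel.

To row units: 0.018 m / 0.6 = 0.03, 0.014 m / 0.6 = 0.0233.

move_arm([
  [0, 0, 0, -0.0027, -0.0022, 0, 0],
  [0, 0, 0, -0.0027, -0.0022, 0, 0],
  [0, 0, 0, -0.0027, -0.0022, 0.0133, 0],
  [0, 0, 0, -0.0027, -0.0022, 0.0233, 0],
  [0, 0, 0, -0.0027, -0.0022, 0.03, 0],
  [0, 0, 0, -0.0027, -0.0022, 0.03, 0],
])

```text
clock: 12.42
eef_pos: [558.4, 65.4, 171.7]
tcp_rot: [-3.141, -0.0, 1.612]
contact_force: [0.2, -0.2, -1.3]
opening: 0.15
grasp_force: 68.6
```

To row units: 0.004 m / 0.6 = 0.0067, 0.002 m / 0.6 = 0.0033.

move_arm([
  [0, 0, 0, 0, 0, 0.0033, 0],
  [0, 0, 0, 0, 0, 0.0067, 0],
  [0, 0, 0, 0, 0, 0.0067, 0],
])

```text
clock: 12.8
eef_pos: [558.6, 65.4, 168.2]
tcp_rot: [3.141, -0.0, 1.612]
contact_force: [-0.6, -0.5, -1.8]
opening: 0.152
grasp_force: 68.6
```

It is 5 mm inside with no contact, so the lugs are in the notches. Continuing down.

To row units: 0.0045 m / 0.6 = 0.0075, 0.003 m / 0.6 = 0.005.

move_arm([
  [0, 0, 0, 0, 0, 0.0025, 0],
  [0, 0, 0, 0, 0, 0.005, 0],
  [0, 0, 0, 0, 0, 0.0075, 0],
  [0, 0, 0, 0, 0, 0.0075, 0],
])

```text
clock: 13.3
eef_pos: [558.7, 65.4, 163.8]
tcp_rot: [3.141, -0.0, 1.612]
contact_force: [-0.5, -0.2, 0.6]
opening: 0.149
grasp_force: 68.9
```

To row units: 0.0035 m / 0.6 = 0.0058, 0.003 m / 0.6 = 0.005.

move_arm([
  [0, 0, 0, 0, 0, 0.0025, 0],
  [0, 0, 0, 0, 0, 0.005, 0],
  [0, 0, 0, 0, 0, 0.0058, 0],
  [0, 0, 0, 0, 0, 0.0058, 0],
])

```text
clock: 13.8
eef_pos: [558.7, 65.4, 160.5]
tcp_rot: [3.141, -0.0, 1.612]
contact_force: [-0.8, 0.4, 4.2]
opening: 0.148
grasp_force: 69.3
```

To row units: 0.001 m / 0.6 = 0.0017, 0.0005 m / 0.6 = 0.0008.

move_arm([
  [0, 0, 0, 0, 0, 0.0008, 0],
  [0, 0, 0, 0, 0, 0.0017, 0],
  [0, 0, 0, 0, 0, 0.0017, 0],
])

```text
clock: 14.18
eef_pos: [558.7, 65.4, 159.4]
tcp_rot: [3.141, -0.0, 1.612]
contact_force: [-2.3, 0.4, 5.6]
opening: 0.149
grasp_force: 69.6
```

To row units: 0.0007 m / 0.6 = 0.0012, 0.0005 m / 0.6 = 0.0008.

move_arm([
  [0, 0, 0, 0, 0, 0.0008, 0],
  [0, 0, 0, 0, 0, 0.0012, 0],
  [0, 0, 0, 0, 0, 0.0012, 0],
])

```text
clock: 14.55
eef_pos: [558.7, 65.4, 159.3]
tcp_rot: [3.141, -0.0, 1.612]
contact_force: [-4.4, -0.2, 12.1]
opening: 0.145
grasp_force: 70.7
```

It has bottomed with a light press. Now I'll turn clockwise, slowly, in two halves.

To row units: 0.39 rad / 4 = 0.0975.

move_arm([
  [0, 0, 0.0125, 0, 0, 0, 0],
  [0, 0, 0.0275, 0, 0, 0, 0],
  [0, 0, 0.045, 0, 0, 0, 0],
  [0, 0, 0.0625, 0, 0, 0, 0],
  [0, 0, 0.08, 0, 0, 0, 0],
  [0, 0, 0.0975, 0, 0, 0, 0],
  [0, 0, 0.0975, 0, 0, 0, 0],
])

```text
clock: 15.42
eef_pos: [559.8, 65.5, 159.3]
tcp_rot: [3.139, -0.001, 1.221]
contact_force: [0.8, -0.4, 7.8]
opening: 0.15
grasp_force: 70.0
```

```bash
python3 - <<'E'
from h import *
plan(558.7,65.4,159.3,47.3);print(sensors.sense()["wrist_torque"])
E
```

```text
t 15.43 now [559.8  65.5 159.3] [ 1.798e+02 -1.000e-01  6.990e+01] F [ 0.8 -0.4  7.8] q6 0.46
turn [ 0.0024 -0.0019  0.3952] shift_m [-0.0004 -0.001   0.    ]
[-0.12924339  0.01265945 -0.06962497]
```

To row units: 0.395 rad / 4 = 0.0988.

move_arm([
  [0, 0, 0.0125, 0, 0, 0, 0],
  [0, 0, 0.03, 0, 0, 0, 0],
  [0, 0, 0.0475, 0, 0, 0, 0],
  [0, 0, 0.065, 0, 0, 0, 0],
  [0, 0, 0.0825, 0, 0, 0, 0],
  [0, 0, 0.0938, 0, 0, 0, 0],
  [0, 0, 0.0988, 0, 0, 0, 0],
  [0, 0, 0.0988, 0, 0, 0, 0],
])

```text
clock: 16.42
eef_pos: [559.9, 65.3, 159.3]
tcp_rot: [3.139, -0.002, 0.827]
contact_force: [0.4, -1.3, 7.2]
opening: 0.146
grasp_force: 69.9
```

```bash
python3 - <<'E'
from h import *
plan(558.7,65.4,159.3,47.3);print(sensors.sense()["wrist_torque"])
p,d=grab_frame("wrist");q,_=grab_frame("side")
o=np.zeros((480,800,3),np.uint8);o[:,:560]=cv2.resize(p,(640,480))[:,40:600,::-1];o[:240,560:]=cv2.resize(q[185:265,300:380],(240,240),interpolation=2)[:,:,::-1]
cv2.imwrite("pics/w4.png",o)
E
```

```text
t 16.43 now [559.9  65.3 159.3] [ 1.799e+02 -1.000e-01  4.740e+01] F [ 0.4 -1.3  7.2] q6 0.86
turn [ 0.0023 -0.0023  0.0012] shift_m [-0.0008 -0.0009  0.    ]
[-0.20719988 -0.02893695  0.00733067]
```

View pics/w4.png

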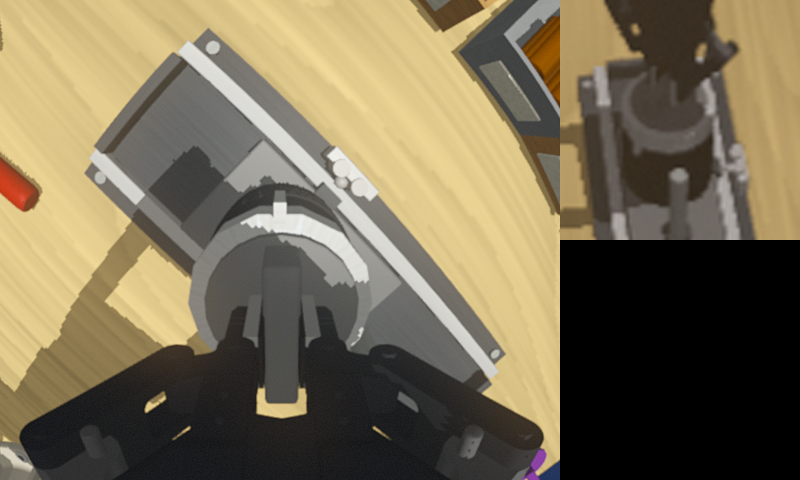

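The wrist view shows the bar (about 282,300) pointing straight at the fin (280,205), the flange down on the collar, and the detent ball in its notch (342,180). Forces are light, so I'll hand it in.

```bash
python3 -c "
from rig import order
print(order.sign_off())"
```

```text
the job is handed in; nothing more can be done
None
```

The job is handed in: the carrier sits in its station detent, and the grey bayonet cap is fully down and turned clockwise to half-way, its bar in line with the fin, unlocked and still gripped.

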